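# Dispense one filter cassette

## Task

Press the dispenser's plunger all the way down once and let it come back up, so that a single filter cassette slides out onto the landing deck. Then, with a fingertip, push that cassette sideways along the deck until it rests against the end stop on the side where the Petri dish stands. Push it only, never lift it, and leave the other cassettes in the magazine and the things standing around where they are.

Things in the scene. Friction and masses are not known exactly. Their poses are not given: they have to be found in the camera images.
- dispenser: fixed grey cassette dispenser, white magazine. Origin on the worktop under the magazine's centre; -x is the outlet direction (towards the robot), +y left, z up. Magazine 47 x 47 mm, open at the top, rim 51 mm above the worktop, four cassettes stacked inside. Behind it a housing (x 24 to 120 mm, 64 mm wide, 40 mm high) carries the plunger; in front lies the landing deck
- plunger_top (a point): centre of the flat top of the black round plunger knob (32 mm diameter), 80 mm behind the dispenser's origin, 80 mm above the worktop when up, 56 mm when fully down. It is pressed straight down and springs back by itself
- plunger (a joint): travel of the plunger, m: 0 up, 0.024 fully down; spring 2.7 N at the top, about 6.5 N at the bottom. It drives a hidden pusher 2.2 times as far, which slides the lowest cassette about 49 mm out to the dispenser's -x through the magazine's low front opening at full stroke; a part stroke leaves it half out. Every press ejects another cassette
- cassette_1: the lowest cassette in the magazine, the one that comes out: round rigid white plastic disc, 40 mm diameter, 10 mm thick, about 14 g; origin at the centre of its underside, z along its axis.
- cassette_2: cassette number 2 from the bottom, to stay in the magazine (it drops 10 mm when the lowest has left): round rigid white plastic disc, 40 mm diameter, 10 mm thick, about 14 g; origin at the centre of its underside, z along its axis.
- cassette_3: cassette number 3 from the bottom, to stay in the magazine (it drops 10 mm when the lowest has left): round rigid white plastic disc, 40 mm diameter, 10 mm thick, about 14 g; origin at the centre of its underside, z along its axis.
- cassette_4: cassette number 4 from the bottom, to stay in the magazine (it drops 10 mm when the lowest has left): round rigid white plastic disc, 40 mm diameter, 10 mm thick, about 14 g; origin at the centre of its underside, z along its axis.
- landing (a point): point on the deck floor where the centre of the ejected cassette comes to lie (x -50, y 0 mm in the dispenser's frame). The floor is 5 mm above the worktop: a straight channel along the dispenser's y, 48 mm wide (x -73 to -25 mm), between a front lip and a back rail (tops 11 mm above the worktop), closed by end stops with inner faces at y +97 and -97 mm, tops 15 mm above the worktop
- end_left (a point): point on the deck floor under the centre of a cassette that rests against the left end stop (x -50, y +77 mm in the dispenser's frame)
- end_right (a point): the same at the right end stop (x -50, y -77 mm)
- dish: flat clear round Petri dish, 60 mm diameter, 14 mm high, loose on the worktop beyond one end of the deck, left or right; origin at the centre of its underside
- kitchen_timer: round white and grey timer with a bar knob, 66 mm diameter, 34 mm high, loose on the worktop beyond the other end of the deck; origin at the centre of its underside
- bulb: rubber pipette bulb lying on the worktop to the left of the dispenser's housing, 60 x 86 mm, 48 mm high; a bystander; origin at the centre of its underside
- bung: tapered rubber stopper, 25 mm wide, 25 mm high, on the worktop to the right of the dispenser's housing; a bystander; origin at the centre of its underside
Things that resemble listed ones, but are neither listed nor needed, are in the scene too. Leave any black look-alike of the dish alone. Leave any orange look-alike of the cassette_4 alone.

How it is judged:
On the way, in this order (a step that is already met when the one before it is completed fails the run):
1. the plunger is pressed all the way down (value of joint plunger above 0.021 m), for 0.05 s.
2. the plunger is up again and one cassette lies on the deck in front of the outlet (value of joint plunger below 0.004 m and x of cassette_1 in the frame of dispenser below -0.041 m and y of cassette_1 in the frame of dispenser between -0.03 and 0.03 m), for 0.1 s.
At the end, for the whole second after the job is handed in: the ejected cassette lies flat and still on the deck within 9 mm of the end stop on the Petri dish's side; the plunger is up (within 3 mm); the other three cassettes are in the magazine (within 8 mm of its axis) (((y of dish in the frame of dispenser above 0 m and y of cassette_1 in the frame of dispenser above 0.068 m) or (y of dish in the frame of dispenser below 0 m and y of cassette_1 in the frame of dispenser below -0.068 m)) and x of cassette_1 in the frame of dispenser between -0.057 and -0.043 m and z of cassette_1 in the frame of dispenser between 0.002 and 0.008 m and angle between cassette_1's own z axis and vertical below 0.12 rad and linear speed of cassette_1 below 0.02 m/s and value of joint plunger below 0.003 m and horizontal distance between each of cassette_2, cassette_3, cassette_4 and dispenser below 0.008 m); the robot touches nothing.
It fails at once if the ejected cassette is lifted more than 15 mm off the deck or tipped over (z of cassette_1 in the frame of dispenser above 0.02 m or angle between cassette_1's own z axis and vertical above 0.8 rad).
It fails at once if the plunger is pressed a second time, so that another cassette is pushed 10 mm or more towards the outlet (x of any of cassette_2, cassette_3, cassette_4 in the frame of dispenser below -0.01 m).
It fails at once if another cassette is lifted out of the stack (z of cassette_2 in the frame of dispenser above 0.03 m or z of cassette_3 in the frame of dispenser above 0.04 m or z of cassette_4 in the frame of dispenser above 0.05 m).
It fails at once if a bystander is moved by more than 20 mm (distance of any of dish, kitchen_timer, bulb, bung from where it was at the start of the episode above 0.02 m).
It also fails if it takes over 48 s, if anything falls off the work surface, if the arm or the gripper's body presses on something with over 40 N, if the wrist force passes 120 N, or if a joint passes its speed limit or range.

## Robot

A 6-joint arm with a two-finger parallel gripper is mounted at the origin on a cart in front of the work surface, level with it; the furniture and walls round the work are solid. World frame = base frame: x ahead of the robot, y to its left, z up, the work surface at z = 0. Lengths are in m, angles in rad, forces in N, time in s.
With the tool pointing down it reaches from about 0.275 to 0.725 m from the base axis. Payload 5.6 kg.
Tool frame: the origin (TCP) lies between the finger pads; the fingertips stand bot.finger_overhang ahead of it and the grasp point (between the pads) lies 3 mm ahead of it (bot.finger_overhang is the distance from the TCP to the fingertips, in m); z points along the fingers, y is the line along which they close (so a half turn about z gives the same grasp; the last joint's range is limited). The gripper opens to 85 mm and grips with 20 to 120 N. Pads are 22 mm wide; open, the fingers measure 114 mm over their backs; the gripper's body (76 mm by 85 mm) begins 54 mm behind the grasp point. The pads swing forward as they close: fully open they stand 13 mm farther back than shut.
Start: joints at [-0.953, 0.255, 0.108, 0, -1.424, -0.285], TCP at [0.18, -0.52, 0.253] pointing down, gripper open.
Joint ranges: [-2.95, 2.95], [-1.21, 1.97], [-1.09, 1.5], [-2.87, 1.71], [-2.94, -0.07], [-3.05, 3.05]. Speed limits (rad/s): [2.57, 2.57, 3.14, 3.14, 3.14, 3.14].

## Interface

Orientations are given as a 3x3 rotation matrix whose columns are the frame's x, y, z axes.
In Python, from rig import sensors, capture, calibration, bot, recognise gives the robot as it stands.
- The arm moves only by the tool drive_tool, never from a script. Its argument "series" is a list of rows, each an object with "delta_pos": the shift along the tool's x, y, z in units of 40 mm (1.0 is 40 mm), a list of three; "twist": the turn, a rotation vector about the tool's x, y, z in units of 5 degrees (1.0 is 5 degrees), a list of three. A call has 1 to 10 rows; each row shifts and turns the commanded pose from where the row before left it, along the tool's axes as they then stand; what a row does not reach is not made up. A row lasts 1/12 s, in which the tool goes at most 41.7 mm and 7.16 degrees, less where a joint would pass 70% of its speed; a pose out of reach is approached as far as the arm can. A call is refused whole if a number of a shift passes 1 or a number of a turn 1, either way. A call with a gripper value outside its range is refused whole. "grip" is the finger opening in mm, from 0 to 85.4, set as the call begins (left out, the last holds). The fingers move at their own pace and stop on an object; "squeeze" is the grip in N (left out, the last holds). Time passes only in rows, so rows that do not move let the fingers close. It gives the time, the measured TCP pose, the force, the opening and the grip force at its end, in the units of the state.
- sensors.state(): the state, without advancing time (a new reading comes with each control period).
- capture(name): name is "scene" or "top" or "wrist"; returns the picture (384x512x3 uint8, red, green, blue); there is no depth.
- calibration(name): a dict with "intrinsics" (3x3 intrinsics, pixels), "R" (3x3) and "t" (3): a world point X has camera coordinates R X + t. Camera axes: x right, y down, z forward; pixel columns grow to the right and rows downward; lengths in m; the calibration is good to about 2 mm. A picture is of the moment at which its call begins: read the wrist's pose just before it. calibration takes no time and is no camera call; for the wrist camera it gives the pose at the moment of the call.
- bot.hand_in(): hands the job in; it is judged then, once.
Trained networks look in the newest picture that a camera, given by its name, has taken for a name from the list of things; names that differ only in an ending like _2 or _b are one class to them, and where a whole thing is asked for, a point or a joint stands for the part that bears it (a point fixed in the world has none). Each returns a list of dicts, best first, with "p" (0 to 1); they miss things now and then, are a little off and sometimes report something else, mostly with a low value. They report only what shows in the picture. A call takes as long as a camera call. They do not tell look-alikes from the thing itself.
- recognise(target, camera): "bbox" ([left, top, width, height] in pixels, round what is visible of it).
The state is a dict: "time": time; "q": joint angles; "qvel": joint speeds; "joint_torque": joint torques, N m; "tcp_pos": TCP position; "tcp_rot": TCP orientation; "ft_force": force on the tool from outside, world axes, zero at the start; "torque": the same for the moment, N m; "grip_width": opening from 0.0 (shut) to 1.0 (fully open); "finger_force": force on a finger pad.
Only numpy, scipy, OpenCV 4.12 (cv2) and the standard library are available. Lean on these libraries where they do the work, as an engineer would, in place of code of your own. Each camera call takes 0.05 s, during which the arm holds its last target. There are 200 camera calls.

## Working session

There is one attempt and no reset: what is moved stays moved. The work goes in short steps, Python scripts to look and compute and a tool call to move; the robot and the scene stay as the last step left them, time stands still between calls to the robot, and variables do not carry over. Pictures are saved under pics/ and viewed, at most 10 in all, crops included, and the job is handed in when it is done.

Besides the shell and the picture viewer there is one more tool, called after "Request:" in YAML: its name, and indented under it one key for each argument. drive_tool: Moves the arm, as the interface text tells. Its arguments: {"type":"object","properties":{"series":{"type":"array"},"grip":{"type":"number"},"squeeze":{"type":"number"}},"required":["series"]}

```bash
mkdir -p pics; python3 - <<'E'
from rig import sensors, capture, calibration, bot, recognise
import cv2, numpy as np
for c in ("top","scene"):
    im=capture(c); cv2.imwrite(f"pics/{c}0.png",im[:,:,::-1])
    k=calibration(c); print(c,k["intrinsics"].tolist(),k["R"].round(4).tolist(),k["t"].round(4).tolist())
    for n in ("dispenser","plunger_top","dish","kitchen_timer","bulb","bung","cassette_4"):
        print(n,[(np.round(d["bbox"],0).tolist(),round(d["p"],2)) for d in recognise(n,c)[:3]])
s=sensors.state();print(s["time"],s["tcp_pos"],s["tcp_rot"],bot.finger_overhang,s["grip_width"])
E
```

```text
top [[442.39463320450363, 0.0, 251.8520024758278], [0.0, 442.39463320450363, 198.579665601519], [0.0, 0.0, 1.0]] [[-0.0284, -0.9996, 0.008], [-0.9977, 0.0278, -0.0612], [0.061, -0.0097, -0.9981]] [-0.3218, 0.5908, 1.0624]
dispenser [([203.0, 175.0, 85.0, 87.0], 0.84), ([236.0, 218.0, 17.0, 17.0], 0.44)]
plunger_top [([233.0, 184.0, 10.0, 14.0], 0.5)]
dish [([337.0, 191.0, 23.0, 22.0], 0.84), ([297.0, 226.0, 23.0, 24.0], 0.65)]
kitchen_timer [([171.0, 244.0, 28.0, 28.0], 0.7), ([176.0, 186.0, 27.0, 31.0], 0.54)]
bulb [([176.0, 182.0, 28.0, 32.0], 0.69)]
bung []
cassette_4 [([241.0, 148.0, 17.0, 12.0], 0.74), ([236.0, 219.0, 18.0, 16.0], 0.54), ([298.0, 225.0, 22.0, 23.0], 0.34)]
scene [[436.7636779036919, 0.0, 255.45532652211708], [0.0, 436.7636779036919, 192.67561729600507], [0.0, 0.0, 1.0]] [[0.7007, -0.713, -0.0247], [-0.4065, -0.3706, -0.8351], [0.5863, 0.5952, -0.5495]] [-0.6186, 0.1814, 0.9445]
dispenser [([205.0, 184.0, 76.0, 75.0], 0.89)]
plunger_top [([260.0, 185.0, 8.0, 15.0], 0.42)]
dish [([331.0, 257.0, 25.0, 25.0], 0.87)]
kitchen_timer [([183.0, 204.0, 8.0, 3.0], 0.51)]
bulb [([209.0, 179.0, 33.0, 21.0], 0.79)]
bung [([291.0, 227.0, 7.0, 16.0], 0.5)]
cassette_4 [([232.0, 210.0, 19.0, 10.0], 0.45)]
0.8 [ 0.17970333 -0.51979952  0.25327525] [[-9.45131791e-01 -3.26689297e-01  1.61914573e-05]
 [-3.26689297e-01  9.45131791e-01  2.07864870e-05]
 [-2.20937838e-05  1.43563939e-05 -1.00000000e+00]] 0.022 1.0005735192170382
```

View pics/top0.png

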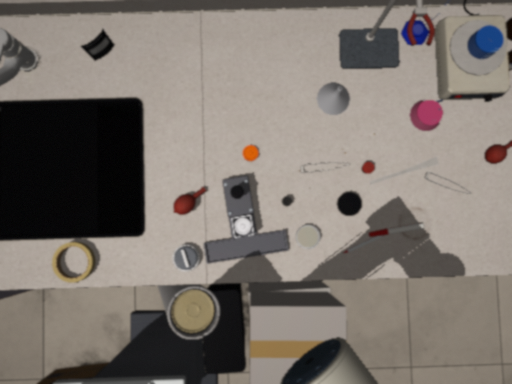

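View pics/scene0.png

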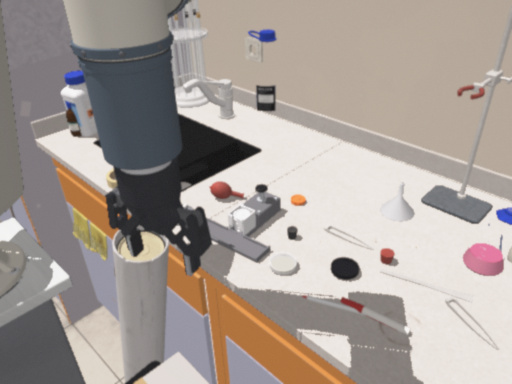

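The top view shows the plunger knob near (238,190), the magazine near (243,227), and the deck from (206,252) to (289,240). The clear dish is at (308,236), on the dispenser's right. The timer is at (188,256) and the black look-alike at (349,203). Next I'll enlarge this area.

```bash
cat > h.py <<'E'
import numpy as np
def ray(k,u,v,z):
    d=np.linalg.solve(np.array(k["intrinsics"]),[u,v,1.]);R=np.array(k["R"]);t=np.array(k["t"])
    o=-R.T@t;w=R.T@d;return o+w*(z-o[2])/w[2]
def proj(k,X):
    c=np.array(k["R"])@np.asarray(X).T+np.array(k["t"])[:,None];p=np.array(k["intrinsics"])@c;return (p[:2]/p[2]).T
E
python3 - <<'E'
import cv2,numpy as np
from h import *
from rig import calibration
k=calibration("top")
im=cv2.imread("pics/top0.png")[165:275,165:325]
cv2.imwrite("pics/c.png",cv2.resize(im,None,fx=5,fy=5,interpolation=cv2.INTER_CUBIC))
for n,u,v,z in(("knob",238,190,.08),("mag",243,227,.051),("L",206,252,.015),("R",289,240,.015),("dish",308,236,.01)):print(n,ray(k,u,v,z).round(3))
E
```

```text
knob [ 0.599 -0.306  0.08 ]
mag [ 0.513 -0.315  0.051]
L [ 0.455 -0.223  0.015]
R [ 0.478 -0.426  0.015]
dish [ 0.486 -0.474  0.01 ]
```

View pics/c.png

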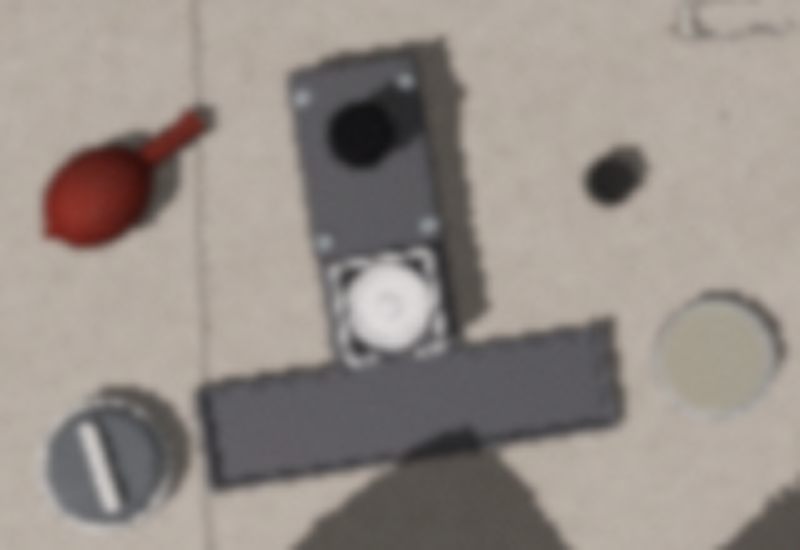

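Enlarged, the crop shows the knob at (361,134), the magazine rim centre at (390,308), the deck corners at (200,386), (610,322), (622,420) and (214,488), and the housing's back corners at (290,75) and (415,55). I'll fit the dispenser's pose to these.

```bash
python3 - <<'E'
import numpy as np
from h import *
from scipy.optimize import least_squares
from rig import calibration,sensors
k=calibration("top")
px=np.array([(361,134),(390,308),(290,75),(415,55),(405,354)])/5+165-.4
L=np.array([(80,0,80),(0,0,51),(120,32,40),(120,-32,40),(-49,0,11)])/1000
px[4]=(np.array([200+610+622+214,386+322+420+488])/4/5)+165-.4
def W(p,L):
    c,s=np.cos(p[2]),np.sin(p[2]);return np.c_[p[0]+c*L[:,0]-s*L[:,1],p[1]+s*L[:,0]+c*L[:,1],L[:,2]]
ends=np.array([(200,386),(610,322),(622,420),(214,488)])/5+165-.4
f=lambda p:(proj(k,W(p,L))-px).ravel()
r=least_squares(f,[.51,-.315,.1]);print(r.x,r.fun.reshape(-1,2).round(2))
a=[ray(k,*e,.013) for e in ends];print("yaw from deck",[np.arctan2(*( (p-q)[[0,1]]*[-1,1])) for p,q in((a[0],a[1]),(a[3],a[2]))])
print(W(r.x,np.array([(80,0,80),(-50,0,5),(-50,-77,5),(-50,30,5)])/1000).round(4))
ea=np.array(a)-[r.x[0],r.x[1],0];c,s=np.cos(r.x[2]),np.sin(r.x[2]);print((ea[:,:2]@np.array([[c,-s],[s,c]])).round(4))
s=sensors.state();print(s["time"])
E
```

```text
[ 0.51467911 -0.3153366   0.13929746] [[ 0.37  0.64]
 [ 0.46  0.04]
 [-0.89 -0.45]
 [ 0.37 -0.85]
 [-0.33  0.6 ]]
yaw from deck [np.float64(0.1258534388929193), np.float64(0.135314913856128)]
[[ 0.5939 -0.3042  0.08  ]
 [ 0.4652 -0.3223  0.005 ]
 [ 0.4759 -0.3985  0.005 ]
 [ 0.461  -0.2926  0.005 ]]
[[-0.0217  0.0994]
 [-0.0244 -0.1036]
 [-0.0725 -0.1012]
 [-0.0717  0.1006]]
0.8
```

Request:
drive_tool:
  series:
    - {"delta_pos": [0, 0, 0], "twist": [0, 0, 0.76]}
    - {"delta_pos": [0, 0, 0], "twist": [0, 0, 0.76]}
    - {"delta_pos": [0, 0, 0], "twist": [0, 0, 0.77]}
    - {"delta_pos": [-0.784, 0.284, 0], "twist": [0, 0, 0]}
    - {"delta_pos": [-0.784, 0.284, 0], "twist": [0, 0, 0]}
    - {"delta_pos": [-0.784, 0.284, 0], "twist": [0, 0, 0]}
    - {"delta_pos": [-0.784, 0.284, 0], "twist": [0, 0, 0]}
    - {"delta_pos": [-0.784, 0.284, 0], "twist": [0, 0, 0]}
    - {"delta_pos": [-0.784, 0.284, 0], "twist": [0, 0, 0]}
    - {"delta_pos": [-0.784, 0.284, 0], "twist": [0, 0, 0]}
  grip: 0

```text
time: 1.63
tcp_pos: [0.3881, -0.4109, 0.2535]
tcp_rot: [[-0.991, -0.133, 0.0], [-0.133, 0.991, -0.0], [-0.0, -0.0, -1.0]]
ft_force: [-0.1, -0.5, 0.1]
grip_width: 0.002
finger_force: 0.0
```

Request:
drive_tool:
  series:
    - {"delta_pos": [-0.784, 0.284, 0], "twist": [0, 0, 0]}
    - {"delta_pos": [-0.784, 0.284, 0], "twist": [0, 0, 0]}
    - {"delta_pos": [-0.784, 0.284, 0], "twist": [0, 0, 0]}
    - {"delta_pos": [-0.784, 0.284, 0], "twist": [0, 0, 0]}
    - {"delta_pos": [-0.784, 0.284, 0], "twist": [0, 0, 0]}
    - {"delta_pos": [-0.784, 0.284, 0], "twist": [0, 0, 0]}
    - {"delta_pos": [-0.784, 0.284, 0], "twist": [0, 0, 0]}
    - {"delta_pos": [0, 0, 0], "twist": [0, 0, 0]}
    - {"delta_pos": [0, 0, 0], "twist": [0, 0, 0]}

```text
time: 2.38
tcp_pos: [0.5951, -0.3027, 0.2519]
tcp_rot: [[-0.991, -0.135, -0.002], [-0.135, 0.991, 0.001], [0.002, 0.001, -1.0]]
ft_force: [-0.4, -0.2, -0.4]
grip_width: -0.0
finger_force: 0.0
```

```bash
python3 - <<'E'
from rig import *
import cv2
s=sensors.state();print(s["time"],s["tcp_pos"].round(4),s["tcp_rot"].round(3).tolist(),s["grip_width"],s["ft_force"])
k=calibration("wrist");im=capture("wrist");cv2.imwrite("pics/w1.png",im[:,:,::-1])
from h import *
import numpy as np
print(proj(k,np.array([(.5939,-.3042,.08),(.5147,-.3153,.051),(.4652,-.3223,.005)])).round(0))
E
```

```text
2.3833 [ 0.5951 -0.3027  0.2519] [[-0.991, -0.135, -0.002], [-0.135, 0.991, 0.001], [0.002, 0.001, -1.0]] -0.00012532932083517045 [-0.39181413 -0.17990632 -0.35283411]
[[252. 176.]
 [252. 102.]
 [252.  61.]]
```

View pics/w1.png

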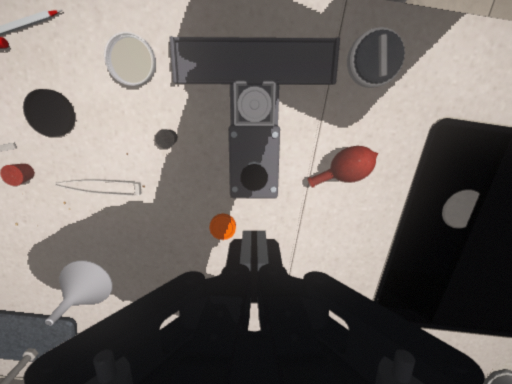

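The knob shows at (254,177) against a predicted (252,176), and the magazine at (254,103). The fit is good to about 2 mm, and the tool is already over the knob, so I'll press.

Request:
drive_tool:
  series:
    - {"delta_pos": [0, 0, 0.6], "twist": [0, 0, 0]}
    - {"delta_pos": [0, 0, 0.8], "twist": [0, 0, 0]}
    - {"delta_pos": [0, 0, 0.8], "twist": [0, 0, 0]}
    - {"delta_pos": [0, 0, 0.8], "twist": [0, 0, 0]}
    - {"delta_pos": [0, 0, 0.5], "twist": [0, 0, 0]}
    - {"delta_pos": [0, 0, 0.25], "twist": [0, 0, 0]}
    - {"delta_pos": [0, 0, 0.2], "twist": [0, 0, 0]}
    - {"delta_pos": [0, 0, 0.2], "twist": [0, 0, 0]}
    - {"delta_pos": [0, 0, 0.2], "twist": [0, 0, 0]}
    - {"delta_pos": [0, 0, 0], "twist": [0, 0, 0]}

```text
time: 3.27
tcp_pos: [0.5935, -0.3051, 0.0807]
tcp_rot: [[-0.991, -0.132, 0.001], [-0.132, 0.991, -0.002], [-0.001, -0.002, -1.0]]
ft_force: [-3.5, -0.1, 5.4]
grip_width: 0.001
finger_force: 2.6
```

Request:
drive_tool:
  series:
    - {"delta_pos": [0, 0, 0], "twist": [0, 0, 0]}
    - {"delta_pos": [0, 0, 0], "twist": [0, 0, 0]}
    - {"delta_pos": [0, 0, 0], "twist": [0, 0, 0]}

```text
time: 3.52
tcp_pos: [0.5938, -0.305, 0.0817]
tcp_rot: [[-0.991, -0.132, 0.002], [-0.132, 0.991, -0.002], [-0.001, -0.002, -1.0]]
ft_force: [-4.8, 0.4, 5.2]
grip_width: -0.005
finger_force: 2.6
```

Request:
drive_tool:
  series:
    - {"delta_pos": [0, 0, 0.06], "twist": [0, 0, 0]}
    - {"delta_pos": [0, 0, 0.06], "twist": [0, 0, 0]}
    - {"delta_pos": [0, 0, 0.03], "twist": [0, 0, 0]}
    - {"delta_pos": [0, 0, 0], "twist": [0, 0, 0]}
    - {"delta_pos": [0, 0, 0], "twist": [0, 0, 0]}

```text
time: 3.93
tcp_pos: [0.5941, -0.3051, 0.078]
tcp_rot: [[-0.991, -0.133, 0.003], [-0.133, 0.991, -0.003], [-0.003, -0.003, -1.0]]
ft_force: [-7.6, 2.9, 16.0]
grip_width: -0.002
finger_force: 7.6
```

Request:
drive_tool:
  series:
    - {"delta_pos": [0, 0, -0.2], "twist": [0, 0, 0]}
    - {"delta_pos": [0, 0, -0.4], "twist": [0, 0, 0]}
    - {"delta_pos": [0, 0, -0.8], "twist": [0, 0, 0]}
    - {"delta_pos": [0, 0, -0.8], "twist": [0, 0, 0]}
    - {"delta_pos": [0.6, 0.275, 0], "twist": [0, 0, 0]}
    - {"delta_pos": [0.7, 0.275, 0], "twist": [0, 0, 0]}
    - {"delta_pos": [0.7, 0.275, 0], "twist": [0, 0, 0]}
    - {"delta_pos": [0.65, 0.275, 0], "twist": [0, 0, 0]}
    - {"delta_pos": [0.6, 0.275, 0], "twist": [0, 0, 0]}
    - {"delta_pos": [0, 0, 0], "twist": [0, 0, 0]}

```text
time: 4.77
tcp_pos: [0.4545, -0.2658, 0.1629]
tcp_rot: [[-0.991, -0.132, 0.002], [-0.132, 0.991, 0.001], [-0.002, 0.0, -1.0]]
ft_force: [-0.1, 0.4, -0.9]
grip_width: 0.0
finger_force: 0.0
```

```bash
python3 - <<'E'
from rig import *
import cv2
from h import *
import numpy as np
s=sensors.state();p=s["tcp_pos"];print(s["time"],p.round(4),s["ft_force"].round(1))
c,q=np.cos(.133),np.sin(.133);d=p[:2]-[.5147,-.3148];print("disp",c*d[0]+q*d[1],-q*d[0]+c*d[1])
k=calibration("wrist");print(k["R"].round(2).tolist())
im=capture("wrist");t=capture("top")[165:275,165:325]
t=cv2.resize(t,(512,352),interpolation=cv2.INTER_CUBIC)
cv2.imwrite("pics/w2.png",cv2.resize(np.vstack([im[:,:],t])[:,:,::-1],None,fx=.8,fy=.8))
E
```

```text
4.7667 [ 0.4545 -0.2658  0.1629] [-0.1  0.4 -0.9]
disp -0.053212377408504 0.05659924737608573
[[-0.13, 0.99, 0.0], [0.94, 0.13, 0.31], [0.31, 0.04, -0.95]]
```

View pics/w2.png

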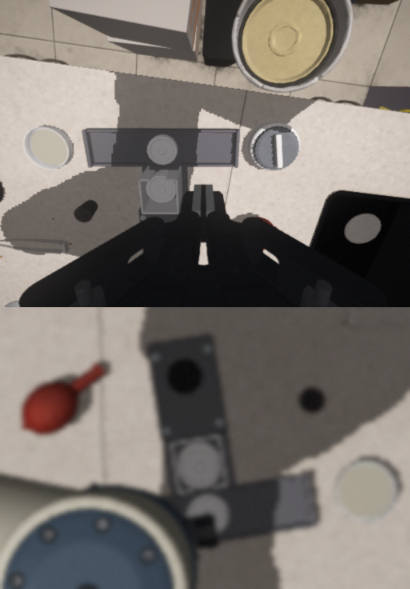

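The cassette lies on the deck in front of the outlet, at (162,150) in the wrist half of the picture. The plunger is up and the finger is to its left. I'll lower into the channel.

Request:
drive_tool:
  series:
    - {"delta_pos": [-0.07, 0, 0.6], "twist": [0, 0, 0]}
    - {"delta_pos": [0, 0, 0.8], "twist": [0, 0, 0]}
    - {"delta_pos": [0, 0, 0.8], "twist": [0, 0, 0]}
    - {"delta_pos": [0, 0, 0.6], "twist": [0, 0, 0]}
    - {"delta_pos": [0, 0, 0.3], "twist": [0, 0, 0]}
    - {"delta_pos": [0, 0, 0.15], "twist": [0, 0, 0]}
    - {"delta_pos": [0, 0, 0], "twist": [0, 0, 0]}
    - {"delta_pos": [0, 0, 0], "twist": [0, 0, 0]}

```text
time: 5.53
tcp_pos: [0.4617, -0.2668, 0.032]
tcp_rot: [[-0.991, -0.133, 0.001], [-0.133, 0.991, -0.001], [-0.001, -0.001, -1.0]]
ft_force: [0.6, 0.1, 0.1]
grip_width: -0.004
finger_force: 0.0
```

Request:
drive_tool:
  series:
    - {"delta_pos": [0.08, -0.2, 0], "twist": [0, 0, 0]}
    - {"delta_pos": [0, -0.2, 0], "twist": [0, 0, 0]}
    - {"delta_pos": [0, -0.15, 0], "twist": [0, 0, 0]}
    - {"delta_pos": [0, -0.15, 0], "twist": [0, 0, 0]}
    - {"delta_pos": [0, -0.2, 0], "twist": [0, 0, 0]}
    - {"delta_pos": [0, -0.2, 0], "twist": [0, 0, 0]}
    - {"delta_pos": [0, -0.2, 0], "twist": [0, 0, 0]}
    - {"delta_pos": [0, -0.2, 0], "twist": [0, 0, 0]}
    - {"delta_pos": [0, -0.2, 0], "twist": [0, 0, 0]}
    - {"delta_pos": [0, -0.2, 0], "twist": [0, 0, 0]}

```text
time: 6.37
tcp_pos: [0.4674, -0.3429, 0.0312]
tcp_rot: [[-0.991, -0.132, -0.0], [-0.132, 0.991, 0.0], [0.0, 0.0, -1.0]]
ft_force: [0.1, -0.5, -0.1]
grip_width: 0.0
finger_force: 0.1
```

Request:
drive_tool:
  series:
    - {"delta_pos": [0, -0.15, 0], "twist": [0, 0, 0]}
    - {"delta_pos": [0, -0.1, 0], "twist": [0, 0, 0]}
    - {"delta_pos": [0, -0.05, 0], "twist": [0, 0, 0]}
    - {"delta_pos": [0, 0, 0], "twist": [0, 0, 0]}

```text
time: 6.7
tcp_pos: [0.4689, -0.3543, 0.0312]
tcp_rot: [[-0.991, -0.132, -0.0], [-0.132, 0.991, 0.0], [0.0, 0.0, -1.0]]
ft_force: [0.5, 0.2, 0.6]
grip_width: -0.004
finger_force: 0.0
```

```bash
python3 - <<'E'
from rig import *
import cv2
from h import *
import numpy as np
s=sensors.state();p=s["tcp_pos"];print(s["time"],p.round(4),s["ft_force"].round(1))
c,q=np.cos(.133),np.sin(.133);d=p[:2]-[.5147,-.3148];print("disp",c*d[0]+q*d[1],-q*d[0]+c*d[1])
k=calibration("wrist");im=capture("wrist")
D=lambda x,y,z:(.5147+c*x-q*y,-.3148+q*x+c*y,z)
print(proj(k,np.array([D(-.05,-.077,.015),D(-.05,-.097,.015),D(-.05,-.057,.015),D(-.05,-.02,.015)])).round(0))
t=capture("top")[205:275,225:325]
t=cv2.resize(t,(512,358),interpolation=cv2.INTER_CUBIC)
cv2.imwrite("pics/w3.png",cv2.resize(np.vstack([im,t])[:,:,::-1],None,fx=.8,fy=.8))
E
```

```text
6.7 [ 0.4689 -0.3543  0.0312] [0.5 0.2 0.6]
disp -0.050634687867173504 -0.03306861216616867
[[177. 248.]
 [143. 248.]
 [212. 248.]
 [275. 248.]]
```

View pics/w3.png

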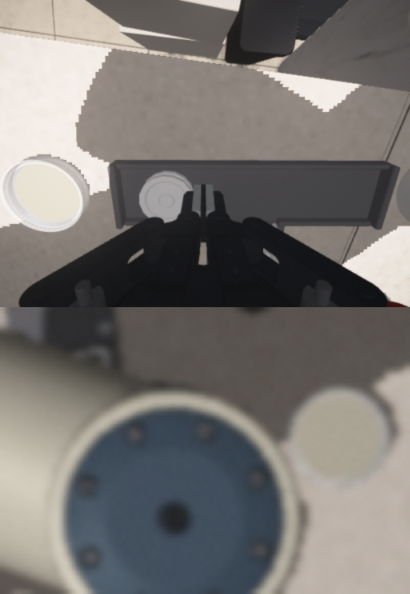

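The cassette is being pushed, with its centre at about (165,195). The end stop's inner face is at about x=122, so roughly 12–17 mm remain. I'll continue gently and watch the force.

Request:
drive_tool:
  series:
    - {"delta_pos": [0, -0.1, 0], "twist": [0, 0, 0]}
    - {"delta_pos": [0, -0.1, 0], "twist": [0, 0, 0]}
    - {"delta_pos": [0, -0.05, 0], "twist": [0, 0, 0]}
    - {"delta_pos": [0, -0.05, 0], "twist": [0, 0, 0]}
    - {"delta_pos": [0, 0, 0], "twist": [0, 0, 0]}

```text
time: 7.22
tcp_pos: [0.4706, -0.3663, 0.0313]
tcp_rot: [[-0.991, -0.132, 0.0], [-0.132, 0.991, -0.0], [-0.0, -0.0, -1.0]]
ft_force: [-0.0, 0.3, 1.0]
grip_width: 0.001
finger_force: 0.0
```

Request:
drive_tool:
  series:
    - {"delta_pos": [0, -0.05, 0], "twist": [0, 0, 0]}
    - {"delta_pos": [0, 0, 0], "twist": [0, 0, 0]}
    - {"delta_pos": [0, 0, 0], "twist": [0, 0, 0]}

```text
time: 7.47
tcp_pos: [0.4707, -0.3679, 0.0312]
tcp_rot: [[-0.991, -0.132, -0.0], [-0.132, 0.991, 0.0], [0.0, 0.0, -1.0]]
ft_force: [0.0, -0.1, 0.1]
grip_width: 0.003
finger_force: 0.0
```

```bash
python3 - <<'E'
from rig import *
import cv2,numpy as np
from h import *
s=sensors.state();p=s["tcp_pos"]
c,q=np.cos(.133),np.sin(.133);d=p[:2]-[.5147,-.3148];print("disp",-q*d[0]+c*d[1],s["ft_force"].round(1))
im=capture("wrist")
cv2.imwrite("pics/w4.png",cv2.resize(im[170:300,110:310,::-1],None,fx=3,fy=3,interpolation=cv2.INTER_CUBIC))
E
```

```text
disp -0.04679057241508178 [ 0.  -0.1  0.1]
```

View pics/w4.png

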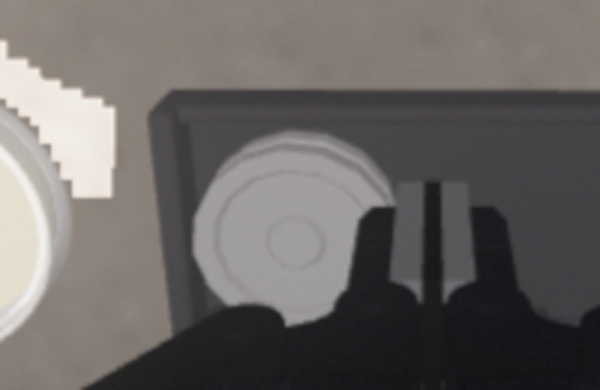

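The cassette's left edge (x≈193) is about 1–3 mm from the stop's inner face (x≈183). I'll push on until the force shows contact.

Request:
drive_tool:
  series:
    - {"delta_pos": [0, -0.05, 0], "twist": [0, 0, 0]}
    - {"delta_pos": [0, 0, 0], "twist": [0, 0, 0]}
    - {"delta_pos": [0, 0, 0], "twist": [0, 0, 0]}

```text
time: 7.77
tcp_pos: [0.471, -0.3697, 0.0312]
tcp_rot: [[-0.991, -0.132, -0.0], [-0.132, 0.991, 0.0], [0.0, 0.0, -1.0]]
ft_force: [-0.5, 0.3, 0.4]
grip_width: 0.002
finger_force: 0.5
```

Request:
drive_tool:
  series:
    - {"delta_pos": [0, -0.04, 0], "twist": [0, 0, 0]}
    - {"delta_pos": [0, 0, 0], "twist": [0, 0, 0]}
    - {"delta_pos": [0, 0, 0], "twist": [0, 0, 0]}

```text
time: 8.02
tcp_pos: [0.471, -0.3701, 0.0312]
tcp_rot: [[-0.991, -0.132, -0.001], [-0.132, 0.991, 0.002], [0.0, 0.002, -1.0]]
ft_force: [-0.0, 6.5, 4.5]
grip_width: -0.001
finger_force: 3.1
```

Contact with the stop shows as 6.5 N. I'll back off sideways and lift clear.

Request:
drive_tool:
  series:
    - {"delta_pos": [0, 0.15, 0], "twist": [0, 0, 0]}
    - {"delta_pos": [0, 0.3, 0], "twist": [0, 0, 0]}
    - {"delta_pos": [0, 0.3, 0], "twist": [0, 0, 0]}
    - {"delta_pos": [0, 0, 0], "twist": [0, 0, 0]}
    - {"delta_pos": [0, 0, -0.6], "twist": [0, 0, 0]}
    - {"delta_pos": [0, 0, -0.8], "twist": [0, 0, 0]}
    - {"delta_pos": [0, 0, -0.8], "twist": [0, 0, 0]}
    - {"delta_pos": [0, 0, -0.8], "twist": [0, 0, 0]}
    - {"delta_pos": [0, 0, 0], "twist": [0, 0, 0]}
    - {"delta_pos": [0, 0, 0], "twist": [0, 0, 0]}

```text
time: 8.85
tcp_pos: [0.4685, -0.3419, 0.1538]
tcp_rot: [[-0.991, -0.133, 0.005], [-0.133, 0.991, -0.002], [-0.005, -0.003, -1.0]]
ft_force: [-0.5, 0.0, -0.4]
grip_width: 0.001
finger_force: 0.0
```

```bash
python3 - <<'E'
from rig import *
import cv2
im=capture("wrist")
cv2.imwrite("pics/w5.png",im[:,:,::-1])
E
```

```text
(no output)
```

View pics/w5.png

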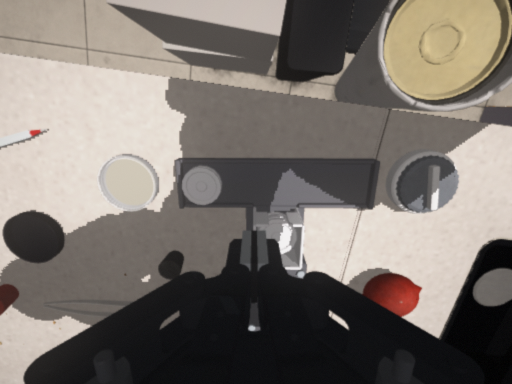

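The cassette lies flat against the right end stop at (202,185), next to the clear dish at (129,182). The timer, bung and bulb are undisturbed, so I'm handing in.

```bash
python3 -c "
from rig import bot
print(bot.hand_in())"
```

```text
the job is handed in; nothing more can be done
None
```

I pressed the plunger fully once, pushed the ejected cassette along the deck to the right end stop on the Petri dish's side, and handed the job in; the hand-in gave no verdict.

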